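# Load the yellow slide cassette from the slanted tray and clamp it

## Robot

A 7-joint arm with a two-finger parallel gripper is mounted at the origin on the work surface. World frame = base frame: x ahead of the robot, y to its left, z up, the work surface at z = 0. Lengths are in m, angles in rad, forces in N, time in s.
With the tool pointing down it reaches from about 0.35 to 0.9 m from the base axis. Payload 7.2 kg.
Tool frame: the origin (TCP) lies midway between the tips of the shut fingers; the grasp point (between the pads) lies 19 mm behind it; z points along the fingers, y is the line along which they close (so a half turn about z gives the same grasp; the last joint's range is limited). The gripper opens to 88 mm and grips with 3 to 60 N. Pads are 20 mm wide; open, the fingers measure 115 mm over their backs; the gripper's body (75 mm by 178 mm) begins 61 mm behind the grasp point.
Start: joints at [-1.23, 0.411, -0.013, 1.596, 0.006, 1.134, -0.082], TCP at [0.248, 0.573, 0.223] pointing down, gripper open.
Joint ranges: [-2.95, 2.95], [-0.29, 1.99], [-1.47, 1.44], [0.14, 2.54], [-1.03, 4.17], [0.13, 1.85], [-2.86, 2.86]. Speed limits (rad/s): [2.39, 2.39, 3.01, 3.01, 3.14, 3.14, 3.14].

## Interface

Orientations are given as [roll, pitch, yaw] about the fixed x, y, z axes, in that order (R = Rz(yaw) Ry(pitch) Rx(roll)).
In Python, from bench import * gives the robot as it stands. The module is installed in compiled form; this text tells all that it offers.
- The arm moves only by the tool play_rows, never from a script. Its argument "series" is a list of rows, each a list of 5 numbers: the shift along the tool's x, y, z in mm, then the turn about the tool's z in degrees, then the opening, from 0 (shut) to 1 (fully open). In form: [[dx, dy, dz, turn, fingers], ...]. A call has 1 to 20 rows; each row shifts and turns the commanded pose from where the row before left it, along the tool's axes as they then stand; what a row does not reach is not made up. A row lasts 1/10 s, in which the tool goes at most 50 mm and 8.59 degrees, less where a joint would pass 70% of its speed; a pose out of reach is approached as far as the arm can. A call with a gripper value outside its range is refused whole. The fingers move at their own pace and stop on an object; "force" is the grip in N (left out, the last holds). Time passes only in rows, so rows that do not move let the fingers close. It gives the time, the measured TCP pose, the force, the opening and the grip force at its end, in the units of the state.
- observe(): the state, without advancing time (a new reading comes with each control period).
- camera(name): name is "side" or "top" or "wrist"; returns the picture (480x640x3 uint8, red, green, blue); there is no depth.
- camera_info(name): a dict with "fx", "fy", "cx", "cy" (pixels), "xyz" and "rotation" of the camera in the world; the wrist camera has in their place "hand_eye" (4x4, takes a point from camera to tool coordinates, whose origin is the TCP and whose axes are the flange's). Camera axes: x right, y down, z forward; pixel columns grow to the right and rows downward; lengths in m; the calibration is good to about 2 mm. A picture is of the moment at which its call begins: read the wrist's pose just before it. camera_info takes no time and is no camera call.
- hand_in(): hands the job in; it is judged then, once.
Trained networks look in the newest picture that a camera, given by its name, has taken for a name from the list of things; names that differ only in an ending like _2 or _b are one class to them, and where a whole thing is asked for, a point or a joint stands for the part that bears it (a point fixed in the world has none). Each returns a list of dicts, best first, with "score" (0 to 1); they miss things now and then, are a little off and sometimes report something else, mostly with a low value. They report only what shows in the picture. A call takes as long as a camera call. They do not tell look-alikes from the thing itself.
- trace(camera, name): "region" (480x640 bool, what is visible of it) and "point" ([column, row] in pixels, amid what is visible of it).
- spot_point(camera, name): "point" ([column, row] in pixels: a listed point, or the origin of a listed thing).
The state is a dict: "t": time; "qpos": joint angles; "qd": joint speeds; "effort": joint torques, N m; "eef_pos": TCP position; "eef_rot": TCP orientation; "force": force on the tool from outside, world axes, zero at the start; "moment": the same for the moment, N m; "grip_width": opening from 0.0 (shut) to 1.0 (fully open); "finger_force": force on a finger pad.
Only numpy, scipy, OpenCV 4.12 (cv2) and the standard library are available. Lean on these libraries where they do the work, as an engineer would, in place of code of your own. Each camera call takes 0.05 s, during which the arm holds its last target. There are 200 camera calls.

## Task

Pluck the yellow slide cassette out of its leaning pocket in the white tray and stand it upright, fully down, in the slot of the white loading bay. Then flip the bay's red lever all the way over towards the bay's housing so that it clamps the cassette. Leave the other two cassettes in their pockets and do not knock over the bottle or the jar.

Things in the scene. Friction and masses are not known exactly. Their poses are not given: they have to be found in the camera images.
- cassette_yellow: Yellow slide cassette: a flat closed rigid box 100 mm wide (its y), 95 mm tall (its z) and 14 mm thick (its x), about 120 g, paper label and black ribs on both faces. Origin: centre of its bottom edge face; z runs up through the body to the top edge. It starts leaning 30 degrees in one of the tray's pockets, z pointing up and towards the tray's -x side.
- cassette_green: Green slide cassette: a flat closed rigid box 100 mm wide (its y), 95 mm tall (its z) and 14 mm thick (its x), about 120 g, paper label and black ribs on both faces. Origin: centre of its bottom edge face; z runs up through the body to the top edge. It starts leaning 30 degrees in one of the tray's pockets, z pointing up and towards the tray's -x side.
- cassette_blue: Blue slide cassette: a flat closed rigid box 100 mm wide (its y), 95 mm tall (its z) and 14 mm thick (its x), about 120 g, paper label and black ribs on both faces. Origin: centre of its bottom edge face; z runs up through the body to the top edge. It starts leaning 30 degrees in one of the tray's pockets, z pointing up and towards the tray's -x side.
- tray: Fixed white pocket tray, base 300 x 136 x 10 mm (x -165 to +135). Origin on the table, z up. Three pockets, one cassette in each, any order; floor centres at x = -85, 0, +85 mm, y = 0, z = 22 mm.
- pocket (a point): Floor centre of the tray's middle pocket; axes as the tray's. Pockets lean 30 degrees from vertical, mouth towards the tray's -x; inside 103 mm wide (y), 16.5 mm across. The -x wall, on which the cassette lies, reaches 52 mm up it, the other walls 30 mm; walls 4 mm thick. The top 43 mm of a cassette stands clear. It comes out along its own leaning z axis.
- bay: Fixed white loading bay, 190 x 140 x 55 mm (x from -50 to +140). Origin on the table below the slot's centre, z up. Rims 51 to 55 mm above the table. The housing on the +x side is the fixed jaw; the steel plate on the -x side is a sliding jaw which the lever drives 8 mm towards +x, leaving a 16 mm slot.
- slot (a point): Centre of the slot's floor, 20 mm above the table; axes as the bay's. The slot is open to the top, 110 mm long (y), 24 mm across (x from -12 to +12) while unclamped. A seated cassette stands upright, its width along the bay's y, either way round, its top 115 mm above the table.
- clamp_lever (a joint): Red cam lever at the bay's -y end: 14 mm bar on a 45 mm high pillar. Pivots about the bay's y axis at x 0, y -90, z 40 mm of the bay. 0 rad: open, leaning 0.6 rad from vertical to the bay's -x; 1.2 rad: stop, leaning 0.6 rad to +x (clamped). Starts at 0 to 0.1. Stays where left; 2 to 3 N at mid-length moves it.
- lever_tip (a point): Centre of the lever's 24 mm ball end, 85 mm from its pivot.
- reagent_bottle: Loose bystander: clear bottle, blue cap, 64 mm diameter, 140 mm high; origin under its centre.
- amber_jar: Loose bystander: amber jar, white cap, 56 mm diameter, 80 mm high; origin under its centre.
Things that resemble listed ones, but are neither listed nor needed, are in the scene too. There is more than one size of the cassette_yellow; the job needs the middle-sized.

How it is judged:
On the way, in this order (a step that is already met when the one before it is completed fails the run):
1. the yellow cassette stands down in the bay's slot while the lever is still open (z of cassette_yellow in the frame of slot between -0.006 and 0.007 m and x of cassette_yellow in the frame of slot between -0.013 and 0.013 m and y of cassette_yellow in the frame of slot between -0.012 and 0.012 m and angle between cassette_yellow's own z axis and vertical below 0.4 rad and value of joint clamp_lever below 0.4 rad), for 0.2 s.
2. the lever is flipped over with the cassette in the slot (z of cassette_yellow in the frame of slot between -0.006 and 0.007 m and x of cassette_yellow in the frame of slot between -0.013 and 0.013 m and y of cassette_yellow in the frame of slot between -0.012 and 0.012 m and angle between cassette_yellow's own z axis and vertical below 0.4 rad and value of joint clamp_lever above 1 rad), for 0.2 s.
At the end, for the whole second after the job is handed in: Yellow cassette in the slot: bottom within 7 mm of its floor, within 13 mm of centre across and 12 mm along, upright within 0.15 rad, at rest; lever beyond 1.0 of 1.2 rad; green and blue cassettes within 25 mm of their start; bottle and jar upright within 0.5 rad (z of cassette_yellow in the frame of slot between -0.006 and 0.007 m and x of cassette_yellow in the frame of slot between -0.013 and 0.013 m and y of cassette_yellow in the frame of slot between -0.012 and 0.012 m and angle between cassette_yellow's own z axis and vertical below 0.15 rad and value of joint clamp_lever above 1 rad and linear speed of cassette_yellow below 0.02 m/s and distance of each of cassette_green, cassette_blue from where it was at the start of the episode below 0.025 m and angle between each of reagent_bottle, amber_jar's own z axis and vertical below 0.5 rad); the robot touches nothing.
It fails at once if the green cassette is pulled or knocked out of its pocket (moved over 25 mm) (distance of cassette_green from where it was at the start of the episode above 0.025 m).
It fails at once if the blue cassette is pulled or knocked out of its pocket (moved over 25 mm) (distance of cassette_blue from where it was at the start of the episode above 0.025 m).
It fails at once if the reagent bottle is knocked over (angle between reagent_bottle's own z axis and vertical above 0.5 rad).
It fails at once if the amber jar is knocked over (angle between amber_jar's own z axis and vertical above 0.5 rad).
It also fails if it takes over 58 s, if anything falls off the work surface, if the arm or the gripper's body presses on something with over 40 N, if the wrist force passes 120 N, or if a joint passes its speed limit or range.

## Working session

There is one attempt and no reset: what is moved stays moved. The work goes in short steps, Python scripts to look and compute and a tool call to move; the robot and the scene stay as the last step left them, time stands still between calls to the robot, and variables do not carry over. Pictures are saved under pics/ and viewed, at most 12 in all, crops included, and the job is handed in when it is done.

Besides the shell and the picture viewer there is one more tool, called as name([rows], argument=value, ...), one row to a line, values as JSON. play_rows: Moves the arm, as the interface text tells. Its arguments: {"type":"object","properties":{"series":{"type":"array","items":{"type":"array","items":{"type":"number"}}},"force":{"type":"number"}},"required":["series"]}

```bash
mkdir -p pics
cat > h.py <<'E'
from bench import *
import numpy as np, cv2
from scipy.spatial.transform import Rotation as R
def save(n,im): cv2.imwrite('pics/'+n,im[:,:,::-1])
def cam(name):
    i=camera_info(name)
    K=np.array([[i['fx'],0,i['cx']],[0,i['fy'],i['cy']],[0,0,1]])
    if 'hand_eye' in i:
        s=observe(); T=np.eye(4); T[:3,:3]=R.from_euler('xyz',s['eef_rot']).as_matrix(); T[:3,3]=s['eef_pos']
        T=T@np.array(i['hand_eye']); return K,T[:3,:3],T[:3,3]
    r=np.array(i['rotation'],float)
    r = r if r.shape==(3,3) else R.from_euler('xyz',r).as_matrix()
    return K,r,np.array(i['xyz'])
def ray(c,p):
    K,r,t=c; d=r@np.linalg.solve(K,[p[0],p[1],1]); return t,d/np.linalg.norm(d)
def tri(*cps):
    A=np.zeros((3,3));b=np.zeros(3);L=[]
    for c,p in cps:
        t,d=ray(c,p);P=np.eye(3)-np.outer(d,d);A+=P;b+=P@t;L.append((P,t))
    x=np.linalg.solve(A,b); return x,[float(np.linalg.norm(P@(x-t))) for P,t in L]
def proj(c,x):
    K,r,t=c; q=K@(r.T@(np.asarray(x)-t)); return q[:2]/q[2]
def atz(c,p,z):
    t,d=ray(c,p); return t+d*(z-t[2])/d[2]
E
python3 - <<'E'
from h import *
print(observe())
ims=[camera(n) for n in('side','top','wrist')]
for n,i in zip(('side','top','wrist'),ims): save(n+'0.png',i); print(n,camera_info(n))
for n in('side','top'):
  for k in('cassette_yellow','cassette_green','cassette_blue','tray','pocket','bay','slot','clamp_lever','lever_tip','reagent_bottle','amber_jar'):
    print(n,k,[(round(d['score'],2),np.round(d['point'],1).tolist()) for d in spot_point(n,k)])
E
```

```text
{'t': 0.0, 'qpos': array([-1.2302118 ,  0.41192917, -0.01275593,  1.5970221 ,  0.00562295,
        1.13432214, -0.08221747]), 'qd': array([-8.66553990e-04,  7.99478149e-04, -3.91086162e-04, -3.10292160e-05,
       -1.05974415e-04, -1.47146665e-04, -5.03330417e-04]), 'effort': array([-1.94727136e-06, -5.87934959e+01,  6.41688779e-01, -2.91065007e+01,
       -5.38208010e-02,  1.85397867e-02,  1.62956762e-04]), 'eef_pos': array([0.24825381, 0.57302702, 0.22179962]), 'eef_rot': array([-3.13995216e+00,  1.19917485e-04,  2.73286525e+00]), 'force': array([-0.70854374,  0.4599275 ,  0.39655252]), 'moment': array([-0.00978505,  0.02009243,  0.02649719]), 'finger_force': 0.0, 'grip_width': 1.0003071687823406}
side {'fx': 488.0216705971667, 'fy': 488.0216705971667, 'cx': 325.9878070760057, 'cy': 238.02343853355683, 'xyz': array([ 0.04609357, -0.44594241,  0.68557097]), 'rotation': array([-2.25333659, -0.00497767, -0.77811277])}
top {'fx': 544.9412741899772, 'fy': 544.9412741899772, 'cx': 319.12057532390276, 'cy': 230.6402688888897, 'xyz': array([0.48619871, 0.05192694, 1.19713397]), 'rotation':
[... 397 characters left out ...]
53539785e-01,
        -1.61831628e-01],
       [ 0.00000000e+00,  0.00000000e+00,  0.00000000e+00,
         1.00000000e+00]])}
side cassette_yellow [(0.71, [220.8, 193.5]), (0.7, [336.9, 261.6]), (0.65, [289.1, 226.4])]
side cassette_green [(0.73, [288.7, 223.7]), (0.55, [258.9, 246.4])]
side cassette_blue [(0.91, [314.8, 209.6]), (0.49, [286.3, 236.8])]
side tray [(0.93, [285.4, 236.3])]
side pocket [(0.98, [285.4, 227.5])]
side bay [(0.65, [448.5, 358.4])]
side slot [(0.8, [453.6, 348.5])]Traceback (most recent call last):
  File "<stdin>", line 7, in <module>
ValueError: it knows: amber_jar, bay, cassette_blue, cassette_green, cassette_yellow, lever_tip, pocket, reagent_bottle, slot, tray
```

Run:
```python
from h import *
for n in('side','top'): save(n+'1.png',camera(n))
for n in('side','top'):
  for k in('cassette_yellow','cassette_green','cassette_blue','tray','pocket','bay','slot','lever_tip','reagent_bottle','amber_jar'):
    print(n,k,[(round(d['score'],2),np.round(d['point'],1).tolist()) for d in spot_point(n,k)])
```

```text
side cassette_yellow [(0.94, [218.5, 196.1]), (0.91, [335.0, 264.5]), (0.87, [285.9, 230.6])]
side cassette_green [(0.96, [255.5, 246.5]), (0.69, [285.5, 238.6]), (0.39, [447.6, 358.0]), (0.17, [401.5, 259.9])]
side cassette_blue [(0.97, [314.1, 210.2]), (0.23, [451.4, 352.3])]
side tray [(0.96, [290.4, 234.3])]
side pocket [(0.62, [449.5, 354.9]), (0.39, [285.3, 230.3])]
side bay [(0.58, [448.5, 357.8])]
side slot [(0.82, [452.1, 352.0])]
side lever_tip []
side reagent_bottle [(0.63, [402.7, 260.1]), (0.33, [256.2, 246.6])]
side amber_jar [(0.69, [293.1, 343.2])]
top cassette_yellow [(0.81, [310.9, 216.1]), (0.74, [132.1, 227.3]), (0.64, [244.2, 216.5])]
top cassette_green [(0.69, [241.6, 256.4]), (0.49, [493.5, 265.6])]
top cassette_blue [(0.77, [244.8, 178.2])]
top tray [(0.96, [244.3, 219.1])]
top pocket []
top bay [(0.38, [353.1, 170.6])]
top slot [(0.73, [447.7, 231.7]), (0.38, [445.8, 228.2])]
top lever_tip [(0.77, [492.3, 266.3])]
top reagent_bottle [(0.76, [351.2, 168.3])]
top amber_jar [(0.58, [349.8, 310.0])]
```

View pics/side0.png

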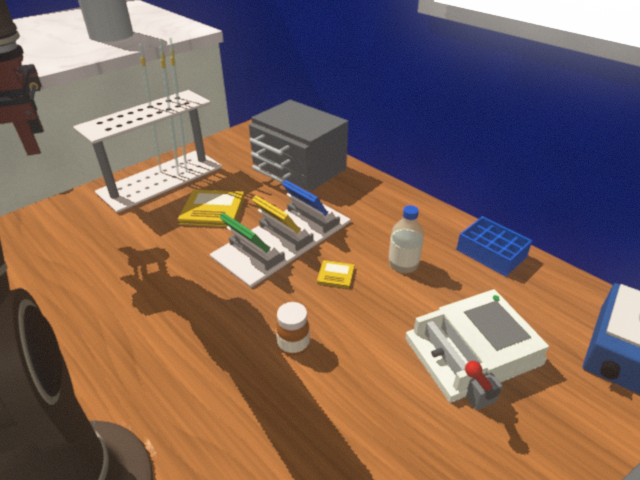

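View pics/top0.png

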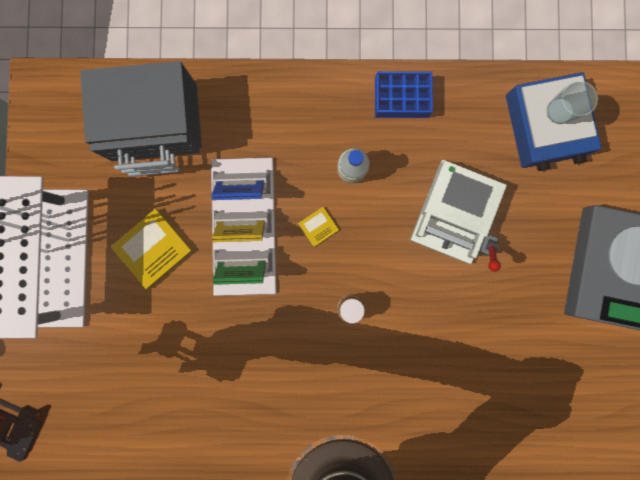

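Yellow candidates: a large one lying flat (top 150,248; side 212,207), a small one lying flat (top 318,227; side 336,273), and one leaning in the tray's middle pocket (top 239,230; side 280,215). The pocketed one is middle-sized and matches the description, so I choose it. The bay is at top 460,212, with its lever ball at top 494,265.

Run:
```python
from h import *
S,T=cam('side'),cam('top')
def show(k,a,b): x,e=tri((S,a),(T,b)); print(k,np.round(x,4),np.round(e,4))
show('yellow',(285.9,230.6),(244.2,216.5)); show('green',(255.5,246.5),(241.6,256.4)); show('blue',(314.1,210.2),(244.8,178.2))
show('tray',(288,235),(244.3,219.1)); show('slot',(452.5,350),(447.7,231.7)); show('tip',(473,369),(494,265.5))
show('bottle',(402.7,260.1),(351.2,168.3)); show('jar',(293.1,343.2),(349.8,310))
im=cv2.imread('pics/top0.png')[:,:,::-1]; 
hsv=cv2.cvtColor(im.copy(),cv2.COLOR_RGB2HSV)
w=cv2.inRange(hsv,(0,0,150),(180,60,255)); n,l,st,ce=cv2.connectedComponentsWithStats(w)
for i in range(1,n):
    if st[i,4]>300 and 180<ce[i,0]<520 and 100<ce[i,1]<320: print(st[i],ce[i],cv2.minAreaRect(np.argwhere(l==i)[:,::-1].astype(np.float32)))
big=np.hstack([cv2.resize(im[195:290,195:290],(400,400),interpolation=cv2.INTER_CUBIC),cv2.resize(im[150:280,390:520],(400,400),interpolation=cv2.INTER_CUBIC)])
save('crop1.png',big)
```

```text
yellow [0.5864 0.2188 0.0134] [0.0041 0.0041]
green [0.501  0.2217 0.0155] [0.0021 0.0021]
blue [0.6689 0.2158 0.0293] [0.0031 0.0031]
tray [0.585  0.2173 0.0024] [0.0002 0.0002]
slot [ 0.5597 -0.227   0.0248] [0.0032 0.0032]
tip [ 0.4861 -0.2961  0.1118] [0.001 0.001]
bottle [ 0.6979 -0.0175  0.0069] [0.0002 0.0002]
jar [ 0.3894 -0.0165  0.0033] [0.0027 0.0027]
[ 211  158   62   33 1028] [241.74513619 168.01167315] ((241.580322265625, 173.1866455078125), (30.7746524810791, 61.834693908691406), 87.27368927001953)
[ 410  160   96  104 4034] [456.0840357  215.25731284] ((458.1034240722656, 212.24136352539062), (70.19284057617188, 87.27680969238281), 21.801410675048828)
[212 198  62  34 989] [240.82305359 208.190091  ] ((242.4064178466797, 214.25389099121094), (31.014755249023438, 62.15439987182617), 87.61405944824219)
[213 237  62  37 820] [242.8695122  248.82195122] ((243.1959991455078, 254.52081298828125), (30.839859008789062, 63.425750732421875), 84.17366027832031)
[213 276  63  20 770] [246.24805195 287.79350649] ((243.79150390625, 285.7047119140625), (17.288015365600586, 62.24554443359375), 87.51044464111328)
[340 299  24  24 468] [351.62606838 310.45940171] ((351.5, 310.5), (23.0, 23.0), 90.0)
```

View pics/crop1.png

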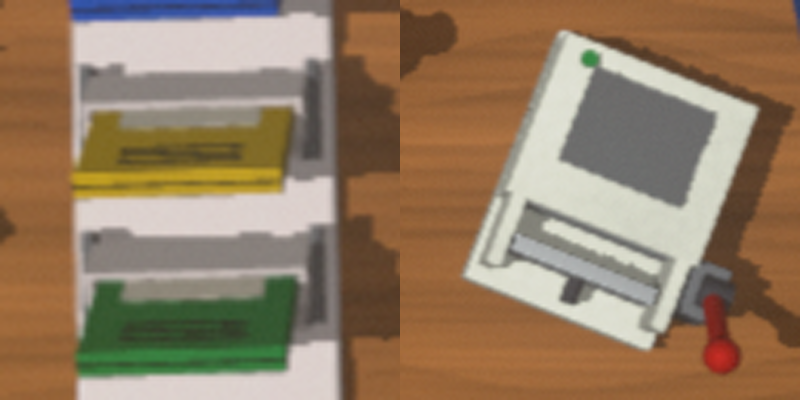

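The crop shows that the pocketed yellow cassette is as wide as the green one, so it is the middle size. The top edges lean towards world -x. The bay is turned about -20°, with its lever open. Next I move above the tray for a wrist view.

play_rows([
  [-17.5, -40.5, 0, 0, 0.7],
  [-17.5, -40.5, 0, 0, 0.7],
  [-17.5, -40.5, 0, 0, 0.7],
  [-17.5, -40.5, 0, 0, 0.7],
  [-17.5, -40.5, 0, 0, 0.7],
  [0, 0, 0, 8.5, 0.7],
  [0, 0, 0, 8.5, 0.7],
  [0, 0, 0, 8.5, 0.7],
  [0, 0, 0, 8.5, 0.7],
  [0, 0, 0, 8.5, 0.7],
  [0, 0, 0, 8.5, 0.7],
  [0, 0, 0, 8.5, 0.7],
  [0, 0, 0, 8.5, 0.7],
])

```text
t: 2.9
eef_pos: [0.2483, 0.353, 0.2228]
eef_rot: [3.141, -0.0, 1.54]
force: [0.5, 0.3, 0.6]
grip_width: 0.699
finger_force: 0.0
```

play_rows([
  [-16, 36, 0, 0, 0.7],
  [-16, 36, 0, 0, 0.7],
  [-16, 36, 0, 0, 0.7],
  [-16, 36, 0, 0, 0.7],
  [-16, 36, 0, 0, 0.7],
  [-16, 36, 0, 0, 0.7],
  [-16, 36, 0, 0, 0.7],
  [-16, 36, 0, 0, 0.7],
  [0, 0, 0, 0, 0.7],
  [0, 0, 0, 0, 0.7],
])

```text
t: 3.9
eef_pos: [0.5332, 0.2172, 0.2222]
eef_rot: [-3.141, 0.0, 1.544]
force: [0.1, 1.9, -0.4]
grip_width: 0.698
finger_force: 0.0
```

Run:
```python
from h import *
c=cam('wrist'); im=camera('wrist'); save('w1.png',im)
np.savez('w1.npz',K=c[0],r=c[1],t=c[2])
for d in trace('wrist','cassette_yellow'):
    m=d['region']; print(d['score'],m.sum(),d['point']); 
    q=cv2.approxPolyDP(cv2.convexHull(np.argwhere(m)[:,::-1].astype(np.int32)),6,True)[:,0]; print(q.tolist())
# prediction
o=np.array([.5864,.2188,.022]);a=np.radians(-2);X=np.array([np.cos(a),np.sin(a),0]);Y=np.array([-np.sin(a),np.cos(a),0]);Z=np.array([0,0,1])
z=-.5*X+.866*Z; x=.866*X+.5*Z
for sx in(-7,7):
  for sy in(-50,50): print(sx,sy,proj(c,o+.095*z+sx*1e-3*x+sy*1e-3*Y).round(1))
```

```text
0.74 6787 [342.1, 218.7]
[[340, 292], [325, 289], [317, 167], [372, 152], [375, 261]]
0.65 3277 [358.4, 347.5]
[[396, 357], [353, 382], [319, 339], [365, 309]]
0.56 6060 [303.0, 21.8]
[[377, 1], [299, 78], [230, 0]]
-7 -50 [319.  286.6]
-7 50 [320.  156.8]
7 -50 [334.8 290.5]
7 50 [337.6 158. ]
```

View pics/w1.png

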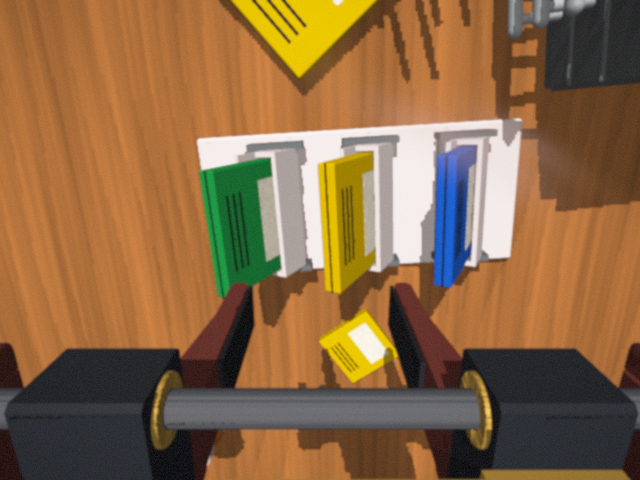

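The wrist view shows the yellow cassette in the middle (face 319..375, 152..292), green to its left and blue to its right. The tray top's corners are at (198,138), (520,120) and (511,259). I'll fit the tray pose from these, and refine the bay from the top view.

Run:
```python
from h import *
from scipy.optimize import least_squares
f=np.load('w1.npz'); W=(f['K'],f['r'],f['t']); T=cam('top')
for p in((198,138),(520,120),(511,259)): print(atz(W,p,.010).round(4))
def Rz(a): return R.from_euler('z',a).as_matrix()
zc=np.array([-.5,0,.866]);xc=np.array([.866,0,.5])
def cas(sx,sy,h): return np.array([0,0,.022])+h*1e-3*zc+sx*1e-3*xc+np.array([0,sy*1e-3,0])
obs=[([-.165,.068,.01],(198,138)),([.135,.068,.01],(520,120)),([.135,-.068,.01],(511,259)),
 (cas(-7,-50,95),(325,289)),(cas(-7,50,95),(318,166)),(cas(7,-50,95),(338,292))]
def res(p,full=False):
    return np.concatenate([proj(W,Rz(p[2])@np.array(q)+[p[0],p[1],0])-u for q,u in obs])
s=least_squares(res,[.585,.217,0]); print(s.x.round(4),np.degrees(s.x[2]),s.fun.round(1))
# cassette alone with free height
c=obs; obs=c[3:]
s2=least_squares(lambda p:np.concatenate([proj(W,Rz(p[2])@np.array(q)+[p[0],p[1],p[3]])-u for q,u in obs]),[.585,.217,0,0]); print('cass',s2.x.round(4),s2.fun.round(1))
# check in top view: yellow corners
for sx in(-7,7):
  for sy in(-50,50): print(sx,sy,proj(T,Rz(s.x[2])@cas(sx,sy,95)+[s.x[0],s.x[1],0]).round(1))
# bay fit top: outline rect 190x140, top z .055 (crop corners), crop scale 130/400
cor=[(565,30),(757,105),(650,350),(463,275)]
cor=[(390+u*130/400,150+v*130/400) for u,v in cor]
for p in cor: print(np.round(p,1),atz(T,p,.055).round(4),atz(T,p,0).round(4))
```

```text
[0.4224 0.2812 0.01  ]
[0.7163 0.2893 0.01  ]
[0.7241 0.1546 0.01  ]
[0.587  0.218  0.0286] 1.6381279431714701 [-2.5 -0.   4.1 -0.7 -0.4  0.7 -1.1  2.4 -1.5 -3.1  1.7  2.5]
cass [ 0.5874  0.2136  0.02   -0.0132] [-1.1 -0.1  0.   0.1  1.1 -0. ]
-7 -50 [262.6 239.9]
-7 50 [212.9 241.1]
7 -50 [262.1 233.7]
7 50 [212.1 234.9]
[573.6 159.8] [ 0.7096 -0.4853  0.055 ] [ 0.7204 -0.5111  0.    ]
[636.  184.1] [ 0.6582 -0.6157  0.055 ] [ 0.6665 -0.6478  0.    ]
[601.2 263.8] [ 0.4901 -0.5377  0.055 ] [ 0.4903 -0.5661  0.    ]
[540.5 239.4] [ 0.5406 -0.4117  0.055 ] [ 0.5432 -0.434   0.    ]
```

play_rows([
  [0, 7, 0, -3, 0.7],
  [-1, 8, 0, 0, 0.7],
  [0, 0, 30, 0, 0.65],
  [0, 0, 30, 0, 0.65],
  [0, 0, 30, 0, 0.65],
  [0, 0, 25, 0, 0.65],
  [0, 0, 20, 0, 0.65],
  [0, 0, 9, 0, 0.65],
  [0, 0, 0, 0, 0.65],
  [0, 0, 0, 0, 0.65],
])

```text
t: 5.0
eef_pos: [0.5484, 0.2173, 0.0795]
eef_rot: [3.141, -0.001, 1.598]
force: [1.0, -0.4, -0.4]
grip_width: 0.651
finger_force: 0.0
```

Run:
```python
from h import *
s=observe();print(s['eef_pos'],s['eef_rot'],s['force'])
w=camera('wrist');sd=camera('side'); save('w2.png',np.hstack([cv2.resize(w,(400,300)),cv2.resize(sd[150:300,180:380],(400,300),interpolation=cv2.INTER_CUBIC)]))
```

```text
[0.54844007 0.21730807 0.07949964] [ 3.14063703e+00 -5.43147940e-04  1.59825951e+00] [ 1.01852915 -0.3538559  -0.3578584 ]
```

View pics/w2.png

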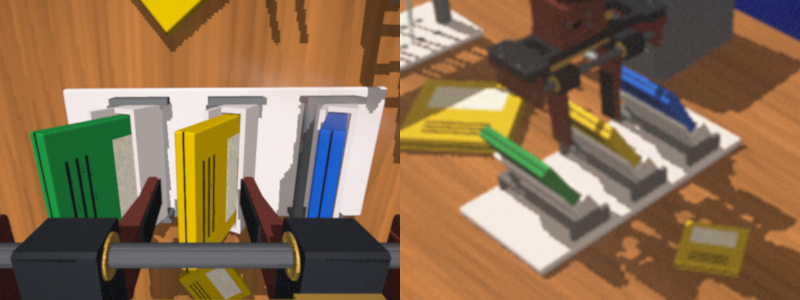

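The fingers straddle the yellow cassette (left panel 178..240, 115..270) with space on both sides. I'll close gently.

play_rows([
  [0, 0, 0, 0, 0.2],
  [0, 0, 0, 0, 0.1],
  [0, 0, 0, 0, 0],
  [0, 0, 0, 0, 0],
  [0, 0, 0, 0, 0],
  [0, 0, 0, 0, 0],
  [0, 0, 0, 0, 0],
], force=15)

```text
t: 5.8
eef_pos: [0.5485, 0.2169, 0.0791]
eef_rot: [3.141, -0.0, 1.598]
force: [-0.9, -0.3, 5.5]
grip_width: 0.305
finger_force: 13.9
```

play_rows([
  [0, -3, -5.2, 0, 0],
  [0, -3, -5.2, 0, 0],
  [0, -4, -7, 0, 0],
  [0, -5, -8.7, 0, 0],
])

```text
t: 6.2
eef_pos: [0.5331, 0.2163, 0.1054]
eef_rot: [3.141, 0.0, 1.598]
force: [4.6, 0.1, -1.3]
grip_width: 0.313
finger_force: 13.6
```

play_rows([
  [0, -5, -8.7, 0, 0],
  [0, -5, -8.7, 0, 0],
  [0, -5, -8.7, 0, 0],
  [0, -4, -7, 0, 0],
  [0, 0, -15, 0, 0],
  [0, 0, -15, 0, 0],
  [0, 0, -15, 0, 0],
  [0, 0, -15, 0, 0],
  [0, 0, 0, 0, 0],
  [0, 0, 0, 0, 0],
])

```text
t: 7.2
eef_pos: [0.5131, 0.2159, 0.1975]
eef_rot: [-3.14, 0.0, 1.599]
force: [0.1, 0.1, -0.6]
grip_width: 0.157
finger_force: 15.0
```

Run:
```python
from h import *
s=observe();print(s['eef_pos'],s['eef_rot'],s['force'])
w=camera('wrist');sd=camera('side'); save('w3.png',np.hstack([cv2.resize(w,(400,300)),cv2.resize(sd[100:300,160:427],(400,300),interpolation=cv2.INTER_CUBIC)]))
```

```text
[0.51313542 0.21590557 0.19745792] [-3.14041978e+00  7.50891016e-05  1.59870339e+00] [ 0.08728635  0.12390007 -0.62841475]
```

View pics/w3.png

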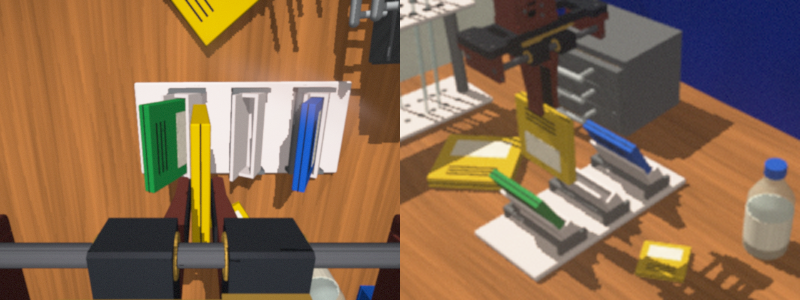

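The cassette is out and has swung flush upright between the fingers (13.8 mm opening). Green and blue have not moved. I'll tighten the grip and carry it over the bay, turning as it goes.

play_rows([
  [0, 0, -30, 0, 0],
  [0, 0, -33, 0, 0],
  [-20, 3, 0, 0, 0],
  [-37, 3, 0, 0, 0],
  [-37, 3, 0, 0, 0],
  [-37, 3, 0, 0, 0],
  [-37, 3, 0, 0, 0],
  [-37, 3, 0, 0, 0],
  [-37, 3, 0, 0, 0],
  [-37, 3, 0, 0, 0],
  [-37, 3, 0, 0, 0],
  [-37, 3, 0, 0, 0],
  [-37, 3, 0, 0, 0],
  [-37, 2, 0, 0, 0],
  [-17, 0, 0, 0, 0],
  [0, 0, 0, 7.2, 0],
  [0, 0, 0, 7.2, 0],
  [0, 0, 0, 7.2, 0],
  [0, 0, 0, 0, 0],
  [0, 0, 0, 0, 0],
], force=30)

```text
t: 9.3
eef_pos: [0.5609, -0.2266, 0.26]
eef_rot: [-3.14, 0.0, 1.225]
force: [-0.8, -0.1, -0.9]
grip_width: 0.15
finger_force: 30.0
```

Run:
```python
from h import *
s=observe();print(s['eef_pos'],s['eef_rot'],s['force'])
c=cam('wrist');np.savez('w4.npz',K=c[0],r=c[1],t=c[2])
w=camera('wrist'); save('w4.png',w); 
sd=camera('side'); save('s4.png',sd)
for n in('wrist','side'):
  for k in ('slot','lever_tip','bay','cassette_yellow'):
    print(n,k,[(round(d['score'],2),np.round(d['point'],1).tolist()) for d in spot_point(n,k)])
```

```text
[ 0.56093655 -0.2266421   0.26003781] [-3.14015952e+00  3.13884884e-04  1.22517842e+00] [-0.75897296 -0.13985744 -0.93514669]
wrist slot [(0.82, [325.4, 201.5])]
wrist lever_tip [(0.56, [268.7, 320.2])]
wrist bay [(0.56, [323.7, 196.6])]
wrist cassette_yellow [(0.92, [317.5, 240.5])]
side slot [(0.72, [453.1, 354.0])]
side lever_tip [(0.65, [473.1, 364.0]), (0.18, [286.6, 236.6])]
side bay [(0.66, [447.0, 359.6])]
side cassette_yellow [(0.96, [217.4, 194.4]), (0.81, [331.9, 260.4]), (0.61, [464.4, 290.9])]
```

View pics/w4.png

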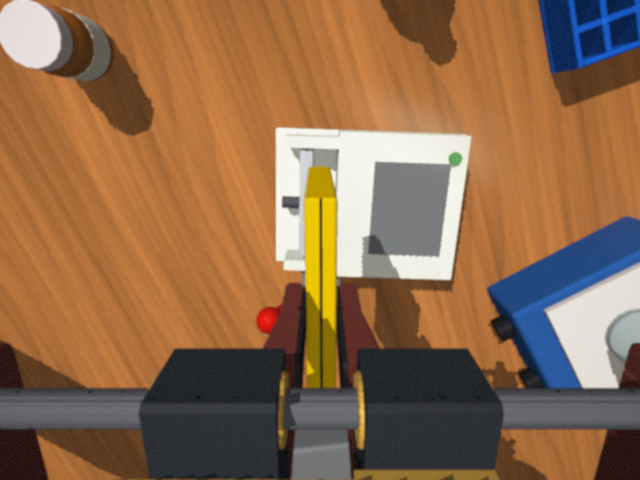

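View pics/s4.png

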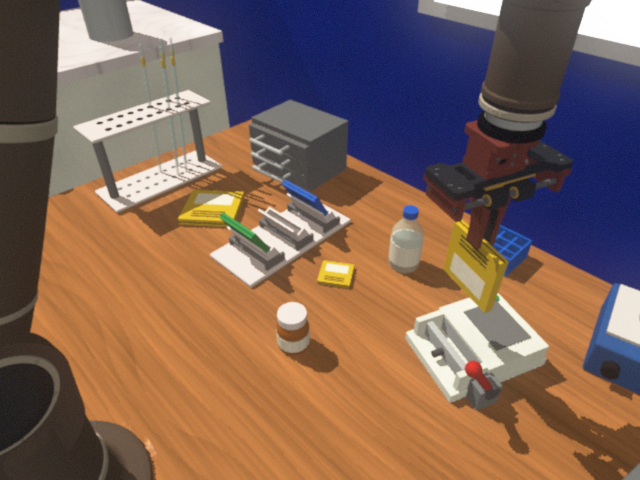

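The wrist view shows the bay outline at (276,128), (470,135), (452,279) and (277,262), with the lever ball at (268,320). The cassette hangs above it with its top edge at 305..336. In the side view it is upright, with its lower corner near (484,307). Now I'll fit the bay pose from both views and get the cassette's bottom height.

Run:
```python
from h import *
from scipy.optimize import least_squares
f=np.load('w4.npz'); W=(f['K'],f['r'],f['t']); T=cam('top');S=cam('side')
def Rz(a): return R.from_euler('z',a).as_matrix()
print('tip',tri((S,(473.1,368)),(T,(494,265.5)),(W,(268.7,320.2))))
def obs(zl,th): 
  tip=[-.085*np.sin(.6-th),-.09,.04+.085*np.cos(.6-th)]
  return [(T,[.14,.07,.055],(443.6,159.8)),(T,[.14,-.07,.055],(506,184.1)),(T,[-.05,-.07,zl],(471.3,263.8)),(T,[-.05,.07,zl],(410.5,239.4)),
 (W,[.14,.07,.055],(470,135)),(W,[.14,-.07,.055],(452,279)),(W,[-.05,.07,zl],(276,128)),(W,[-.05,-.07,zl],(277,262)),
 (S,[.14,.07,.055],(496,293)),(S,[.14,-.07,.055],(546,346)),(W,tip,(268.7,320.2)),(T,tip,(494,265.5)),(S,tip,(473.1,368))]
fn=lambda p:np.concatenate([proj(c,Rz(p[2])@np.array(q)+[p[0],p[1],0])-u for c,q,u in obs(p[3],p[4])])
s=least_squares(fn,[.56,-.227,-.35,.02,.05],loss='soft_l1',f_scale=2); print(s.x.round(4),np.degrees(s.x[2]));print(fn(s.x).reshape(-1,2).round(1).tolist())
# cassette in hand: fit along tool x & bottom z with side view, axis from tool yaw
e=observe(); y=e['eef_rot'][2]; ex=np.array([np.cos(y),np.sin(y),0]); ey=np.array([np.sin(y),-np.cos(y),0]);p0=e['eef_pos']
im=cv2.imread('pics/s4.png'); hsv=cv2.cvtColor(im,cv2.COLOR_BGR2HSV); m=cv2.inRange(hsv,(20,120,60),(35,255,255)); m[:,:430]=0
pts=np.argwhere(m)[:,::-1]; h=cv2.convexHull(pts.astype(np.int32)); print('hull',cv2.approxPolyDP(h,3,True)[:,0].tolist())
for zb in(-.065,-.07,-.075):
  print(zb,[proj(S,p0+ex*a+ey*b+[0,0,zb]).round(1).tolist() for a in(-.05,.05) for b in(-.007,.007)],[proj(S,p0+ex*a+ey*b+[0,0,zb+.095]).round(1).tolist() for a in(-.05,.05) for b in(-.007,)])
  print('w',[proj(W,p0+ex*.05+ey*b+[0,0,zb+.095]).round(1).tolist() for b in(-.007,.007)])
```

```text
tip (array([ 0.48691461, -0.2958961 ,  0.11270936]), [0.0007540429037794329, 0.0017064961209495013, 0.00100500173836976])
[ 0.5569 -0.2273 -0.3748  0.0191  0.111 ] -21.476141307604564
[[1.5, -2.1], [1.1, -2.1], [-0.8, 1.9], [-0.6, 2.3], [4.1, 0.5], [1.7, 0.0], [-8.1, -0.3], [-7.7, -1.0], [-1.0, -5.2], [4.3, -1.6], [-1.4, 1.7], [1.1, -0.6], [0.1, -0.5]]
hull [[512, 181], [517, 192], [507, 262], [492, 306], [484, 312], [444, 270], [454, 223], [488, 188]]
-0.065 [[489.1, 299.6], [497.2, 296.5], [446.4, 256.0], [454.0, 253.5]] [[505.4, 246.9], [457.3, 205.0]]
w [[299.5, 215.2], [340.5, 215.4]]
-0.07 [[488.4, 302.1], [496.4, 299.0], [445.9, 258.5], [453.4, 256.0]] [[504.5, 250.0], [456.7, 207.9]]
w [[300.2, 211.8], [339.9, 211.9]]
-0.075 [[487.6, 304.6], [495.6, 301.5], [445.4, 260.9], [452.9, 258.4]] [[503.6, 253.0], [456.1, 210.8]]
w [[301.0, 208.5], [339.2, 208.7]]
```

Run:
```python
from h import *
f=np.load('w4.npz'); W=(f['K'],f['r'],f['t']); T=cam('top');S=cam('side')
P=lambda c,q,b=(.5569,-.2273,-.3748): proj(c,R.from_euler('z',b[2]).as_matrix()@np.array(q)+[b[0],b[1],0])
w=cv2.imread('pics/w4.png'); t=cv2.imread('pics/top0.png'); 
A=cv2.resize(w[120:290,260:420],(565,600),interpolation=cv2.INTER_CUBIC); B=None
kA=lambda p:tuple(int(v) for v in ((p-[260,120])*3.53).round())
for x in(-.012,.012):
  a,b=P(W,[x,.055,.055]),P(W,[x,-.055,.055]); cv2.line(A,kA(a),kA(b),(255,0,255),1); print(x,a.round(1),b.round(1),'top',P(T,[x,.055,.055]).round(1),P(T,[x,-.055,.055]).round(1))
cv2.imwrite('pics/w5.png',A)
```

```text
-0.012 [304.9 147.5] [303.  260.8] top [426.  226.8] [475.  246.2]
0.012 [331.3 148.3] [327.2 261.5] top [430.1 216.3] [479.  235.6]
```

View pics/w5.png

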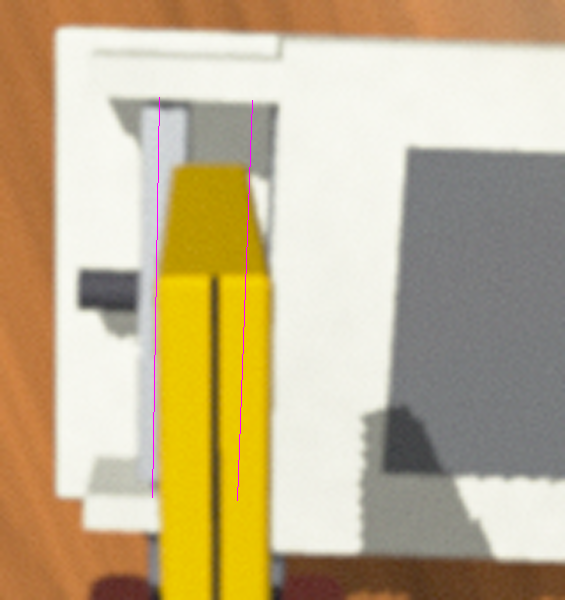

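The overlay shows the real slot in the wrist view at crop columns 187..277, slightly towards +x of my fit; the top view agrees to within about 2 mm. I'll shift slightly, lower to just above the rims and look again.

play_rows([
  [-2, 2, 25, 0, 0],
  [0, 0, 30, 0, 0],
  [0, 0, 30, 0, 0],
  [0, 0, 20, 0, 0],
  [0, 0, 0, 0, 0],
  [0, 0, 0, 0, 0],
])

```text
t: 10.4
eef_pos: [0.5626, -0.2297, 0.1563]
eef_rot: [3.142, 0.0, 1.221]
force: [0.4, -0.3, -0.6]
grip_width: 0.148
finger_force: 30.0
```

Run:
```python
from h import *
print(observe()['force'])
w=camera('wrist');s=camera('side');save('w6f.png',w);save('s6f.png',s)
A=cv2.resize(w[80:320,240:400],(400,600),interpolation=cv2.INTER_CUBIC);B=cv2.resize(s[235:415,400:520],(400,600),interpolation=cv2.INTER_CUBIC)
save('w6.png',np.hstack([A,B]))
```

```text
[ 0.39524451 -0.29582412 -0.57057233]
```

View pics/w6.png

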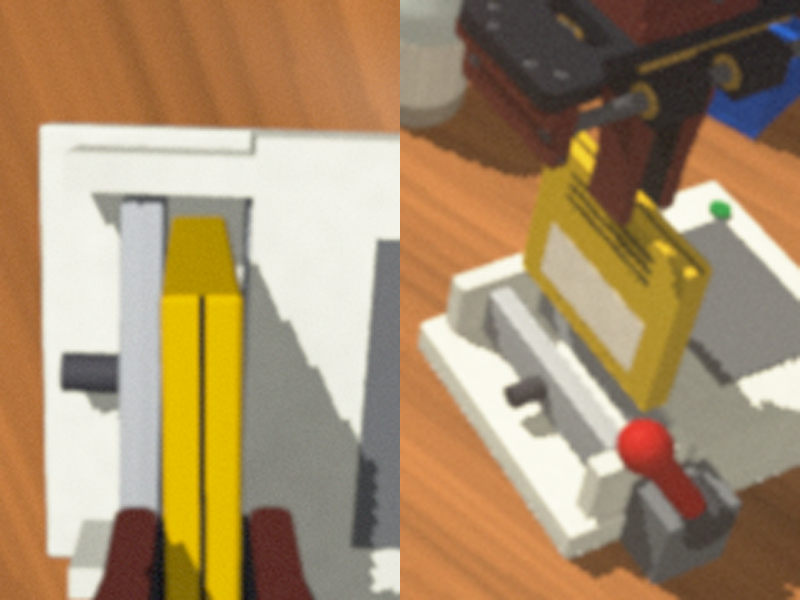

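The left panel shows the cassette bottom's centre at about 198 against the slot's centre at about 206, so it needs +2.5 mm along bay x. The gap at the end is about 4–5 mm, as wanted. The side panel shows it just above the slot. I'll insert now.

play_rows([
  [0, 2.5, 0, 0, 0],
  [0, 0, 10, 0, 0],
  [0, 0, 10, 0, 0],
  [0, 0, 8, 0, 0],
  [0, 0, 0, 0, 0],
])

```text
t: 11.0
eef_pos: [0.5638, -0.2299, 0.126]
eef_rot: [-3.139, 0.0, 1.221]
force: [-1.1, -0.4, -1.4]
grip_width: 0.153
finger_force: 30.0
```

play_rows([
  [0, 0, 5, 0, 0],
  [0, 0, 4, 0, 0],
  [0, 0, 3, 0, 0],
  [0, 0, 0, 0, 0],
])

```text
t: 11.4
eef_pos: [0.5646, -0.2303, 0.1154]
eef_rot: [-3.141, 0.0, 1.221]
force: [-0.4, 1.2, -1.3]
grip_width: 0.149
finger_force: 30.0
```

play_rows([
  [0, 0, 2, 0, 0],
  [0, 0, 2, 0, 0],
  [0, 0, 1, 0, 0],
  [0, 0, 0, 0, 0],
])

```text
t: 11.8
eef_pos: [0.5659, -0.2298, 0.1119]
eef_rot: [3.14, -0.001, 1.222]
force: [0.1, 1.6, 7.2]
grip_width: 0.151
finger_force: 30.1
```

A contact of 7 N at TCP z = 0.112 puts the bottom at about 0.021 m, on the slot floor. I'll release and rise.

play_rows([
  [0, 0, -0.5, 0, 0.17],
  [0, 0, 0, 0, 0.22],
  [0, 0, 0, 0, 0.3],
  [0, 0, 0, 0, 0.35],
  [0, 0, 0, 0, 0.4],
  [0, 0, -10, 0, 0.4],
  [0, 0, -25, 0, 0.4],
  [0, 0, -30, 0, 0.4],
  [0, 0, -30, 0, 0.4],
  [0, 0, 0, 0, 0],
])

```text
t: 12.8
eef_pos: [0.5667, -0.2318, 0.2112]
eef_rot: [3.134, -0.001, 1.221]
force: [0.2, -0.2, -0.2]
grip_width: 0.344
finger_force: 0.0
```

Run:
```python
from h import *
s=observe();print(s['eef_pos'])
c=cam('wrist');w=camera('wrist');sd=camera('side')
for n in('wrist','side','top'):
  if n=='top': camera('top')
  print(n,[(round(d['score'],2),np.round(d['point'],1).tolist()) for d in spot_point(n,'lever_tip')])
A=cv2.resize(w[80:400,160:400],(400,533),interpolation=cv2.INTER_CUBIC);B=cv2.resize(sd[235:415,400:535],(400,533),interpolation=cv2.INTER_CUBIC)
save('w7.png',np.hstack([A,B]))
S=cam('side'); m=cv2.inRange(cv2.cvtColor(sd,cv2.COLOR_RGB2HSV),(20,120,60),(35,255,255)); m[:,:400]=0
n,l,st,ce=cv2.connectedComponentsWithStats(m); i=1+np.argmax(st[1:,4]); print(cv2.approxPolyDP(cv2.convexHull(np.argwhere(l==i)[:,::-1].astype(np.int32)),3,True)[:,0].tolist())
y=np.array([.3455,.9384,0]);x=np.array([.9384,-.3455,0]);o=np.array([.5655,-.23,.115])
print([proj(S,o+y*a+x*b).round(1).tolist() for a in(-.05,.05) for b in(-.007,.007)])
```

```text
[ 0.5667149  -0.23175504  0.21121566]
wrist [(0.74, [250.8, 344.7])]
side [(0.85, [473.5, 368.9])]
top []
[[478, 360], [465, 361], [436, 324], [443, 293], [448, 292], [486, 333]]
[[480.6, 337.1], [488.2, 334.1], [441.6, 293.0], [448.7, 290.5]]
```

View pics/w7.png

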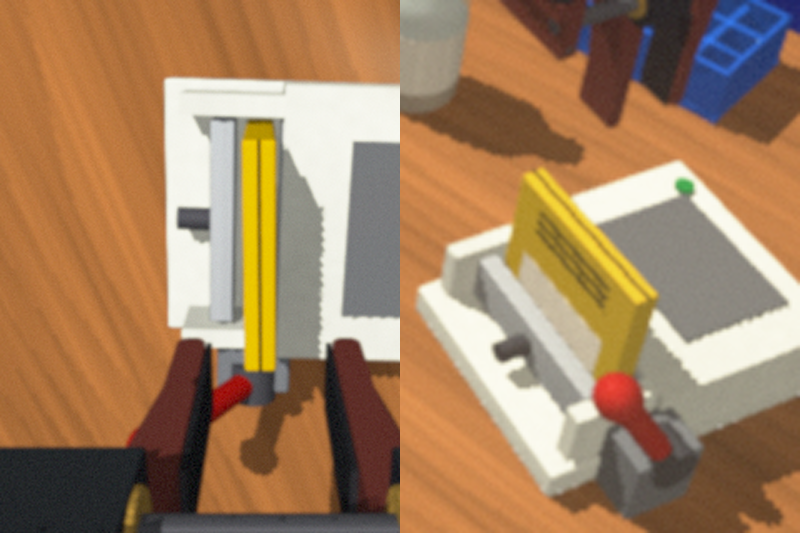

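The cassette stands upright in the slot (left 245..275, 120..370), with its top corner at the predicted side pixels for z = 0.115. The lever is still open, its ball at side (473,369). Next I shut the fingers and come down on the -x side of the lever.

play_rows([
  [0, -33, 0, 0, 0],
  [0, -33, 0, 0, 0],
  [0, -34, 0, 0, 0],
  [-30, 0, 0, 0, 0],
  [-30, 0, 0, 0, 0],
  [-28, 0, 0, 0, 0],
  [0, 0, 40, 0, 0],
  [0, 0, 40, 0, 0],
  [0, 0, 36, 0, 0],
  [0, 0, 8, 0, 0],
  [0, 0, 0, 0, 0],
])

```text
t: 14.2
eef_pos: [0.4396, -0.2786, 0.0813]
eef_rot: [-3.138, 0.0, 1.221]
force: [-0.5, -0.0, 0.4]
grip_width: 0.005
finger_force: 0.0
```

Run:
```python
from h import *
s=observe();print(s['eef_pos'],s['eef_rot'],s['grip_width'],s['force'])
p=s['eef_pos']; y=s['eef_rot'][2]
# lever tip in tool axes
d=np.array([.487,-.296,.1127])-p; print('tip rel tool x,y:',d@[np.cos(y),np.sin(y),0],d@[np.sin(y),-np.cos(y),0],d[2])
```

```text
[ 0.43964457 -0.27861974  0.0812794 ] [-3.13813475e+00  3.75006278e-04  1.22087733e+00] 0.004560841167210986 [-0.48084842 -0.00269705  0.41530052]
tip rel tool x,y: -9.255226969935313e-05 0.050444045173701615 0.03142060248630889
```

Aligned with the tip. I'll push along tool +y.

play_rows([
  [0, 15, 0, 0, 0],
  [0, 12, 0, 0, 0],
  [0, 10, 0, 0, 0],
  [0, 10, 0, 0, 0],
  [0, 10, 0, 0, 0],
  [0, 10, 0, 0, 0],
  [0, 10, 0, 0, 0],
  [0, 8, 0, 0, 0],
  [0, 5, 0, 0, 0],
  [0, 0, 0, 0, 0],
])

```text
t: 15.2
eef_pos: [0.5258, -0.3098, 0.082]
eef_rot: [3.142, 0.0, 1.221]
force: [0.5, -0.7, -0.6]
grip_width: 0.003
finger_force: 0.0
```

play_rows([
  [0, 4, 0, 0, 0],
  [0, 4, 0, 0, 0],
  [0, 3, 0, 0, 0],
  [0, 2, 0, 0, 0],
  [0, 0, 0, 0, 0],
])

```text
t: 15.7
eef_pos: [0.5379, -0.3142, 0.0824]
eef_rot: [3.141, 0.0, 1.222]
force: [-0.7, 0.2, -0.1]
grip_width: 0.003
finger_force: 0.4
```

Run:
```python
from h import *
S,T=cam('side'),cam('top')
sd=camera('side');t=camera('top');save('s8.png',sd)
P={}
for n,im in(('side',sd),('top',t)):
  h=cv2.cvtColor(im,cv2.COLOR_RGB2HSV); m=cv2.inRange(h,(0,190,110),(4,255,255))|cv2.inRange(h,(177,190,110),(180,255,255)); m[:,:440]=0
  k,l,st,ce=cv2.connectedComponentsWithStats(m); print(n,[(st[i].tolist(),ce[i].round(1).tolist()) for i in range(1,k) if st[i,4]>15])
  print([(round(d['score'],2),np.round(d['point'],1).tolist()) for d in spot_point(n,'lever_tip')])
piv=np.array([.531,-.3135,.04]);x=np.array([.9384,-.3455,0])
for th in(.6,.9,1.0,1.1,1.2):
  q=piv+.085*np.sin(th-.6)*x+[0,0,.085*np.cos(th-.6)]; print(th,proj(S,q).round(1),proj(T,q).round(1))
```

```text
side [([513, 350, 18, 16, 69], [521.6, 355.7]), ([491, 375, 15, 10, 73], [495.9, 379.5])]
[(0.66, [524.5, 347.9])]
top []
[]
0.6 [502.1 352.2] [505.1 242.4]
0.9 [515.4 348. ] [508.6 230.6]
1.0 [519.2 347.5] [509.5 226.9]
1.1 [522.6 347.3] [510.1 223.4]
1.2 [525.7 347.6] [510.5 220.2]
```

Lever is near 1.15 rad. I'll push to the stop gently.

play_rows([
  [0, 2, 0, 0, 0],
  [0, 2, 0, 0, 0],
  [0, 0, 0, 0, 0],
])

```text
t: 16.2
eef_pos: [0.5414, -0.3155, 0.0823]
eef_rot: [-3.142, 0.0, 1.221]
force: [-1.4, 0.8, 0.0]
grip_width: 0.006
finger_force: 0.7
```

play_rows([
  [0, 2, 0, 0, 0],
  [0, 2, 0, 0, 0],
  [0, 0, 0, 0, 0],
])

```text
t: 16.5
eef_pos: [0.5428, -0.3161, 0.0819]
eef_rot: [-3.137, -0.001, 1.221]
force: [-8.5, 3.7, 5.0]
grip_width: 0.007
finger_force: 5.4
```

Stop reached (about 9 N). I'll back off, rise and check.

play_rows([
  [0, -10, 0, 0, 0],
  [0, -20, 0, 0, 0],
  [0, -10, -30, 0, 0],
  [0, 0, -40, 0, 0],
  [0, 0, -40, 0, 0],
  [0, -40, -20, 0, 0],
  [0, -40, 0, 0, 0],
  [0, 0, 0, 0, 0],
  [0, 0, 0, 0, 0],
])

```text
t: 17.4
eef_pos: [0.4327, -0.2755, 0.2132]
eef_rot: [3.139, -0.001, 1.222]
force: [1.4, -0.2, 0.1]
grip_width: 0.008
finger_force: 0.0
```

Run:
```python
from h import *
S=cam('side'); s=camera('side'); print([(round(d['score'],2),np.round(d['point'],1).tolist()) for d in spot_point('side','lever_tip')])
A=cv2.resize(s[235:415,400:535],(400,533),interpolation=cv2.INTER_CUBIC); B=cv2.resize(s[160:360,200:350],(400,533))
save('s9.png',np.hstack([A,B]))
```

```text
[(0.9, [525.1, 347.2]), (0.54, [285.4, 225.7]), (0.29, [453.7, 351.0])]
```

View pics/s9.png

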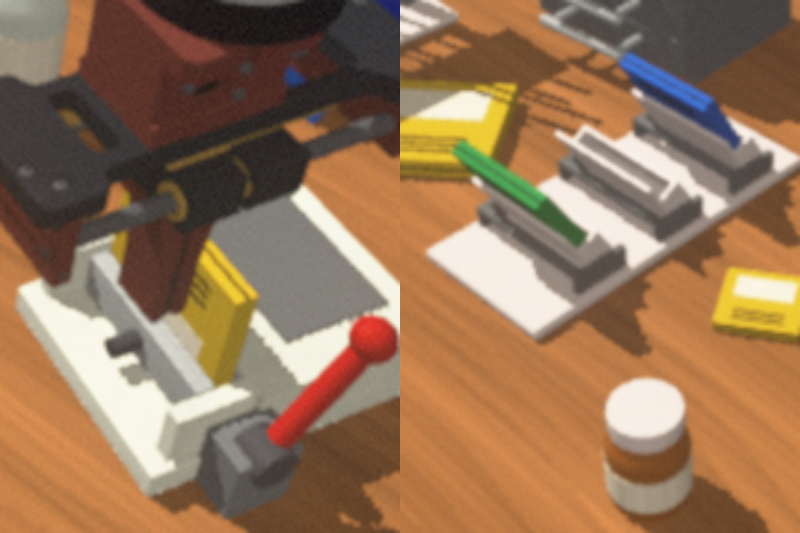

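The lever is fully over (ball at side 525,347, about 1.2 rad). The yellow cassette is upright and clamped, green and blue are still in their pockets, and the jar is standing. The hand is clear, so I'm handing in.

```bash
python3 -c "
from bench import *
print(hand_in())"
```

```text
the job is handed in; nothing more can be done
None
```

The job is handed in: the yellow cassette stands clamped in the bay's slot with the lever at its stop, green and blue still in their pockets, and the bottle and jar still upright when last seen; no verdict was returned.

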